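Release the blade-store drawer with the rod

TASK

Open the blade store on the table: take the release rod out of its wooden block, push it down through the slot in the store's top until the hidden catch lets go and the drawer springs out, then draw the drawer out to its stop. Stand the rod back upright in its block, fully home, and leave the oil stick and the eraser lying where they are.

Things in the scene. Friction and masses are not known exactly. Their poses are not given: they have to be found in the camera images.
- blade_store: Small plywood cabinet screwed to the table, 130 mm deep (x) x 120 mm wide (y) x 95 mm high, origin under its centre, z up. Its one drawer faces and slides along the store's -x and has no handle; a hidden catch holds it shut.
- slot (a point): Centre of the slot in the blade store's top, level with the top face; axes as the store's. The slot is 14 mm along x and 34 mm along y, rim chamfered 2 mm, and goes through the 8 mm top. Its centre lies 53 mm behind the store's front edge and midway across.
- tab (a point): Centre of the upper face of the catch's flat steel tab, which fills the space under the slot, 18 mm below the store's top. Pressed straight down 7 mm or more it frees the drawer, which a spring then pushes out. It moves 14 mm in all, against a spring of 2.5 N rising to 7.5 N, and comes back up when left.
- latch (a joint): Travel of the tab, m: 0 at rest, 0.014 fully down.
- drawer (a joint): Travel of the drawer along the store's -x, m: 0 shut, about 0.035 after it has sprung out, 0.11 at its stop. It takes 2 to 3 N to slide and stays where it is left.
- drawer_front (a point): Middle of the drawer's front panel (120 wide, 12 thick, 89 high), 4 mm below its upper edge, half-way through; moves with the drawer. Its edge is 2 mm below the store's top. Once sprung out, an open gap of about 34 mm lies behind it; a rod or fingertips can enter from above to draw it along -x. Tray floor: 78 mm below the store's top; a thin arm crosses the gap 30 to 38 mm to +y of the middle.
- rod_handle (a point): Centre of the round wooden handle of the release rod (22 mm diameter, 55 mm long, upright, z up along the rod). A steel rod of 8 mm diameter and 58 mm length stands out below it, on the same axis; total length 113 mm, 60 g. At the start it stands in the block with the handle's lower end resting on the block's top.
- rod_tip (a point): Lower end of the steel rod, on its axis, 85.5 mm below the handle's centre.
- stand_hole (a point): Centre of the square 14 x 14 mm hole, at the top face of the rod's wooden block: 56 x 56 x 60 mm, fixed to the table. The hole goes straight through, its rim chamfered 3 mm.
- oil_stick: Crusted oil stick lying on the table, 22 mm thick, 127 mm long; origin under its middle. A bystander.
- eraser: Eraser block lying on the table, 24 x 46 x 13 mm; origin under its middle. A bystander.
Mind the look-alikes: they are no part of the job. Of the things that look like the part that bears stand_hole, take the one that is farthest to the robot's right at the start.

How it is judged:
On the way, in this order (a step that is already met when the one before it is completed fails the run):
1. the rod, through the slot, has pressed the catch and the drawer has sprung out (value of joint drawer above 0.02 m and horizontal distance between rod_tip and slot below 0.02 m and z of rod_tip in the frame of slot below -0.005 m), for 0.1 s.
2. the drawer is drawn out to its stop (value of joint drawer above 0.1 m), for 0.2 s.
At the end, for the whole second after the job is handed in: The drawer is out to its stop (within 10 mm) and the rod stands upright in its block, fully home (handle within 6 mm of the block's top, leaning less than 7 degrees), let go (value of joint drawer above 0.1 m and horizontal distance between rod_tip and stand_hole below 0.012 m and z of rod_tip in the frame of stand_hole below -0.052 m and angle between rod_handle's own z axis and vertical below 0.12 rad); the robot touches nothing.
It fails at once if the oil stick or the eraser is moved by more than 25 mm (distance of any of oil_stick, eraser from where it was at the start of the episode above 0.025 m).
It also fails if it takes over 54 s, if anything falls off the work surface, if the arm or the gripper's body presses on something with over 40 N, if the wrist force passes 120 N, or if a joint passes its speed limit or range.

ROBOT

A 7-joint arm with a two-finger parallel gripper is mounted at the origin on the work surface; the furniture and walls round the work are solid. World frame = base frame: x ahead of the robot, y to its left, z up, the work surface at z = 0. Lengths are in m, angles in rad, forces in N, time in s.
With the tool pointing down it reaches from about 0.425 to 1.025 m from the base axis. Payload 9.4 kg.
Tool frame: the origin (TCP) lies at the very end of the fingers, on their centre line; the grasp point (between the pads) lies 19 mm behind it (bot.tcp_to_grasp is the z of the grasp point in the tool frame, in m); z points along the fingers, y is the direction in which the jaws open and shut (so a half turn about z gives the same grasp; the last joint's range is limited). The gripper opens to 93 mm and grips with 3 to 60 N. Pads are 15 mm wide; open, the fingers measure 128 mm over their backs; the gripper's body (75 mm by 188 mm) begins 65 mm behind the grasp point.
Start: joints at [-1.31, 0.599, -0.003, 1.599, 0.002, 0.943, -0.08], TCP at [0.24, 0.684, 0.219] pointing down, gripper open.
Joint ranges: [-2.57, 2.57], [-0.35, 1.97], [-1.29, 1.29], [0.11, 2.56], [-1.05, 4.19], [0.11, 1.86], [-2.63, 2.63]. Speed limits (rad/s): [2.22, 2.22, 3.01, 3.01, 3.14, 3.14, 3.14].

INTERFACE

Orientations are given as a rotation vector (axis times angle).
In Python, from workcell import bot gives the robot as it stands. Calls block until the motion is done:
- bot.move_pose(position, orientation): joint-space move of the TCP to a pose.
- bot.servo_line(position, rate=0.15, orientation=None): straight line of the TCP; orientation=None keeps the orientation; rate is the mean speed in m/s.
- bot.goto_joints(angles): joint-space move.
- bot.grip(opening, grip_force=None): finger opening in m; grip_force is the grip in N (None keeps the last); returns when the fingers have stopped.
- bot.pause(seconds).
- bot.solve_ik(position, orientation): joint angles nearest the present ones, or None.
- bot.get_image(name): name is "scene" or "top"; returns a dict with "img" (480x640x3 uint8, blue, green, red), "fx", "fy", "cx", "cy" (pixels), "camera_from_world" (4x4, takes a point from world to camera coordinates). Camera axes: x right, y down, z forward; pixel columns grow to the right and rows downward; lengths in m; the calibration is good to about 2 mm. A picture is of the moment at which its call begins. There is no depth.
A pose or a line that the arm cannot do raises bot.Unreachable and nothing moves.
- bot.job_done(): hands the job in, once; it reports no verdict.
Trained networks look in the newest picture that a camera, given by its name, has taken for a name from the list of things; names that differ only in an ending like _2 or _b are one class to them, and where a whole thing is asked for, a point or a joint stands for the part that bears it (a point fixed in the world has none). Each returns a list of dicts, best first, with "conf" (0 to 1); they miss things now and then, are a little off and sometimes report something else, mostly with a low value. They report only what shows in the picture. A call takes as long as a camera call. They do not tell look-alikes from the thing itself.
- bot.search_frame(thing, camera): "xy" ([column, row] in pixels, amid what is visible of it).
Readings, each from a call of its own:
- bot.get_time_s(): time.
- bot.get_qpos(): joint angles.
- bot.get_qd(): joint speeds.
- bot.get_joint_efforts(): joint torques, N m.
- bot.get_position(): TCP position.
- bot.get_tcp_rot(): TCP orientation.
- bot.get_wrist_force(): force on the tool from outside, world axes, zero at the start.
- bot.get_ft_torque(): the same for the moment, N m.
- bot.get_grip_width(): finger opening in m.
Only numpy, scipy, OpenCV 4.12 (cv2) and the standard library are available. Lean on these libraries where they do the work, as an engineer would, in place of code of your own. Each camera call takes 0.05 s, during which the arm holds its last target. There are 200 camera calls.

## Working session

There is one attempt and no reset: what is moved stays moved. The work goes in short steps, each a Python script; the robot and the scene stay as the last script left them, time stands still between calls to the robot, and variables do not carry over. Pictures are saved under pics/ and viewed, about 8 in all and at most 12, crops included, and the job is handed in when it is done.

```bash
mkdir -p pics; cat > h.py <<'E'
from workcell import bot
import numpy as np, cv2
def ray(c,uv):
    T=c["camera_from_world"];R=T[:3,:3];o=-R.T@T[:3,3]
    d=R.T@np.array([(uv[0]-c["cx"])/c["fx"],(uv[1]-c["cy"])/c["fy"],1]);return o,d
def atz(c,uv,z):
    o,d=ray(c,uv);return o+d*(z-o[2])/d[2]
def proj(c,p):
    q=c["camera_from_world"]@np.r_[p,1];return np.array([c["fx"]*q[0]/q[2]+c["cx"],c["fy"]*q[1]/q[2]+c["cy"]])
E
python3 - <<'E'
from h import *
for n in("scene","top"):
    c=bot.get_image(n);cv2.imwrite(f"pics/{n}0.png",c["img"])
    o,d=ray(c,(320,240));print(n,o.round(3),atz(c,(320,240),0).round(3),c["fx"])
    for t,z in(("blade_store",.095),("slot",.095),("stand_hole",.06),("rod_handle",.0875),("drawer_front",.09),("oil_stick",.01),("eraser",.006)):
        for r in bot.search_frame(t,n): print(t,np.round(r["xy"]),round(r["conf"],2),atz(c,r["xy"],z).round(3)[:2])
E
```

```text
scene [ 0.069 -0.862  0.488] [0.647 0.1   0.   ] 486.0796940785178
slot [297. 242.] 0.86 [ 0.487 -0.076]
stand_hole [396. 314.] 0.9 [ 0.533 -0.341]
stand_hole [364. 282.] 0.82 [ 0.548 -0.225]
rod_handle [402. 286.] 0.67 [ 0.569 -0.307]
drawer_front [329. 240.] 0.68 [ 0.557 -0.089]
oil_stick [274. 348.] 0.8 [ 0.345 -0.266]
eraser [401. 284.] 0.47 [ 0.672 -0.189]
top [ 0.351 -0.103  0.962] [ 0.54  -0.122  0.   ] 537.2868097950108
blade_store [228. 224.] 0.68 [0.546 0.032]
blade_store [419. 224.] 0.38 [ 0.55  -0.284]
slot [230. 220.] 0.95 [0.553 0.028]
slot [198. 310.] 0.47 [0.405 0.074]
stand_hole [358. 215.] 0.9 [ 0.573 -0.186]
stand_hole [420. 222.] 0.82 [ 0.562 -0.293]
rod_handle [427. 212.] 0.75 [ 0.573 -0.3  ]
drawer_front [255. 191.] 0.84 [ 0.605 -0.01 ]
drawer_front [421. 222.] 0.74 [ 0.554 -0.289]
oil_stick [402. 354.] 0.87 [ 0.339 -0.267]
eraser [200. 306.] 0.58 [0.417 0.09 ]
```

View pics/scene0.png

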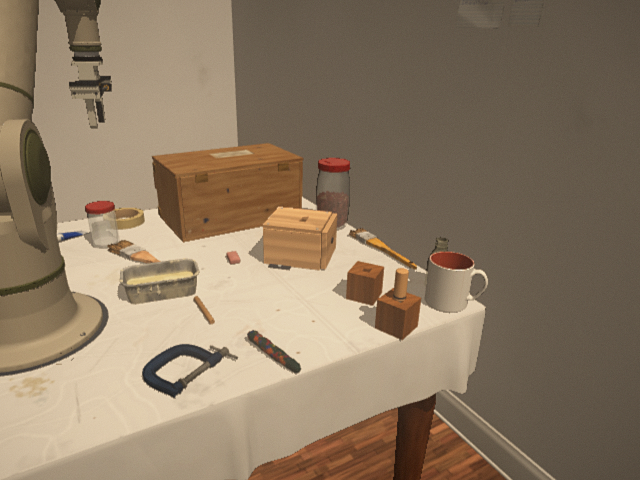

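View pics/top0.png

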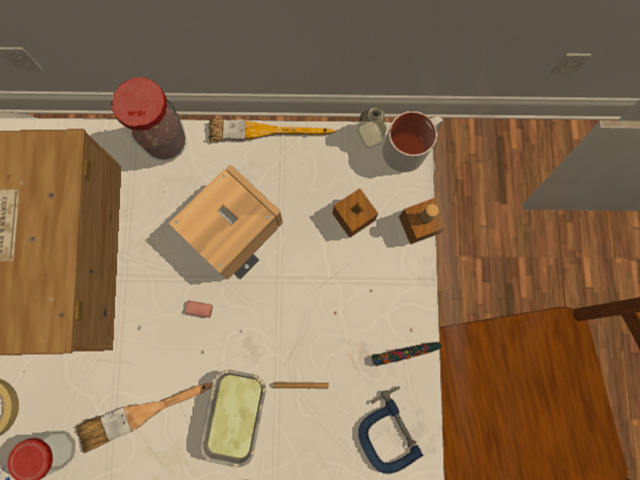

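The scene picture shows the blade store at (300,238), a bare block at (365,283) and the block with the rod at (397,312). The bystanders are the oil stick at (273,350) and the eraser at (232,257).

In the top picture the slot is at (229,214), and the front panel seems to face the upper right, at (255,191). The candidates for stand_hole are the bare block at top (356,212) and the block with the rod at (421,222). The second is farthest right (most -y), so I choose it. I'll check with an enlarged crop.

```bash
python3 - <<'E'
from h import *
i=cv2.imread("pics/top0.png")
a=cv2.resize(i[155:285,165:295],None,fx=4,fy=4,interpolation=3)
b=cv2.resize(i[185:250,385:450],None,fx=4,fy=4,interpolation=3)
s=cv2.imread("pics/scene0.png");d=cv2.resize(s[200:330,260:330][:65],None,fx=3.7,fy=4,interpolation=3)
o=np.zeros((520,790,3),np.uint8);o[:,:520]=a;o[:260,520:780]=b;d=cv2.resize(s[200:275,258:345],(264,228),interpolation=3);o[280:508,522:786]=d
cv2.imwrite("pics/crop.png",o)
E
```

```text
(no output)
```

View pics/crop.png

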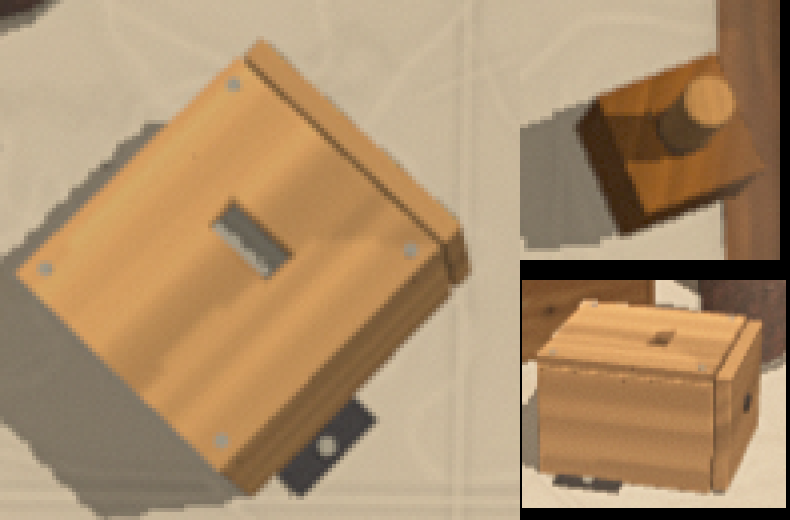

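The crop shows the seam and front panel on the upper-right side, so the drawer slides up-right (world +x,-y). The slot sits on that side of centre, which agrees. The rod stands in the right-hand block. I'll compute poses from the corners next.

```bash
cat >> h.py <<'E'
from scipy.spatial.transform import Rotation as Ro
def down(j):   # tool down, jaw axis along planar dir j
    y=np.r_[j/np.linalg.norm(j),0];z=np.array([0,0,-1.]);x=np.cross(y,z)
    return Ro.from_matrix(np.c_[x,y,z]).as_rotvec()
E
python3 - <<'E'
from h import *
c=bot.get_image("top");s=bot.get_image("scene")
f=lambda u,v,z,ox=165,oy=155:atz(c,(ox+(u+.5)/4-.5,oy+(v+.5)/4-.5),z)[:2]
P=dict(slot=f(252,238,.095),bl=f(18,272,.095),br=f(220,470,.095),sr=f(441,247,.095),sl=f(247,60,.095),ol=f(262,40,.093),orr=f(462,225,.093))
for k,v in P.items(): print(k,v.round(4))
x=-((P['sl']-P['bl'])+(P['sr']-P['br']));x/=np.linalg.norm(x)
y=((P['bl']-P['br'])+(P['sl']-P['sr'])+(P['ol']-P['orr']));y/=np.linalg.norm(y)
print("x",x,"y",y,"dot",x@y)
for k,v in P.items(): print(k,'rel slot x,y',((v-P['slot'])@x).round(4),((v-P['slot'])@[-x[1],x[0]]).round(4))
b=lambda u,v,z:f(u-520,v,z,385,185)
print("handle top",b(710,102,.115),"block corners",b(600,97,.06),b(718,57,.06),b(762,163,.06))
print("scene handle top",atz(s,(402,269),.115),"brush",atz(c,(333,130),.01),atz(c,(255,129),.01))
h=b(710,102,.115);print("proj scene handle top/centre",proj(s,np.r_[h,.115]),proj(s,np.r_[h,.0875]))
print("slot in scene",proj(s,np.r_[P['slot'],.095]))
S=P['slot']
for q in(-x,x):
  for n,p in(("h",np.r_[h,.07]),("hi",np.r_[h,.25]),("slot",np.r_[S,.14]),("slothi",np.r_[S,.25]),("end",np.r_[S-x*.15,.12])):
    j=bot.solve_ik(p,down(q));print(n,None if j is None else np.round(j,2))
E
```

```text
slot [0.5632 0.0333]
bl [0.5474 0.1294]
br [0.4661 0.0423]
sr [ 0.5603 -0.0452]
sl [0.6404 0.0387]
ol [0.65  0.033]
orr [ 0.5704 -0.0536]
x [-0.72429353  0.68949176] y [0.68316497 0.73026408] dot 0.00869909438998645
slot rel slot x,y 0.0 0.0
bl rel slot x,y 0.0776 -0.0588
br rel slot x,y 0.0765 0.0605
sr rel slot x,y -0.0521 0.0588
sl rel slot x,y -0.0522 -0.0571
ol rel slot x,y -0.0631 -0.0596
orr rel slot x,y -0.0651 0.058
handle top [ 0.56932235 -0.30189719] block corners [ 0.58506659 -0.26722781] [ 0.60367321 -0.3189522 ] [ 0.5566835  -0.33637094]
scene handle top [ 0.57266439 -0.29852968  0.115     ] brush [ 0.74934568 -0.14479254  0.01      ] [0.74933473 0.00204734 0.01      ]
proj scene handle top/centre [401.72461323 270.21286324] [400.24760049 284.4505143 ]
slot in scene [303.61695833 218.62387022]
h [ 0.18  0.71  0.35  1.92 -0.42  0.58  0.04]
hi [-0.26  0.74  1.16  1.8  -0.75  1.13  0.41]
slot [-0.5   0.56  0.5   2.07 -0.45  0.62 -0.45]
slothi [-0.59  0.42  0.62  1.96 -0.32  0.85 -0.57]
end [-0.28  0.7   0.49  1.82 -0.47  0.74 -0.3 ]
h [ 0.64  0.71 -0.37  1.89  0.41  0.62  2.39]
hi [ 0.97  0.62 -0.92  1.72  0.55  1.08  2.26]
slot [ 0.03  0.52 -0.27  2.03  0.23  0.62  1.98]
slothi [-0.06  0.37 -0.14  1.93  0.07  0.84  2.15]
end [ 0.2   0.66 -0.28  1.79  0.25  0.73  2.17]
```

```bash
cat >> h.py <<'E'
X=np.array([-.7243,.6895]);S=np.array([.5632,.0333]);H=np.array([.570,-.3015]);O=down(-X)
def at(p,z): return np.r_[p,z]
E
python3 - <<'E'
from h import *
p=bot.get_position();bot.servo_line(np.r_[p[:2],.40],rate=.3)
bot.move_pose(at(H,.25),O);print(bot.get_time_s(),bot.get_qpos().round(2))
bot.grip(.06)
bot.servo_line(at(H,.15),rate=.2)
for n in("top","scene"):
    c=bot.get_image(n);cv2.imwrite(f"pics/{n}1.png",c["img"])
a=cv2.imread("pics/top1.png")[130:270,340:480];b=cv2.imread("pics/scene1.png")[210:350,330:470]
cv2.imwrite("pics/g1.png",cv2.resize(np.hstack([a,b]),(800,400),interpolation=3))
print(bot.get_time_s(),bot.get_position())
E
```

```text
5.3083 [-0.08  0.57  0.76  1.79 -0.46  0.97  0.11]
6.7917 [ 0.57065852 -0.30222254  0.15153203]
```

View pics/g1.png

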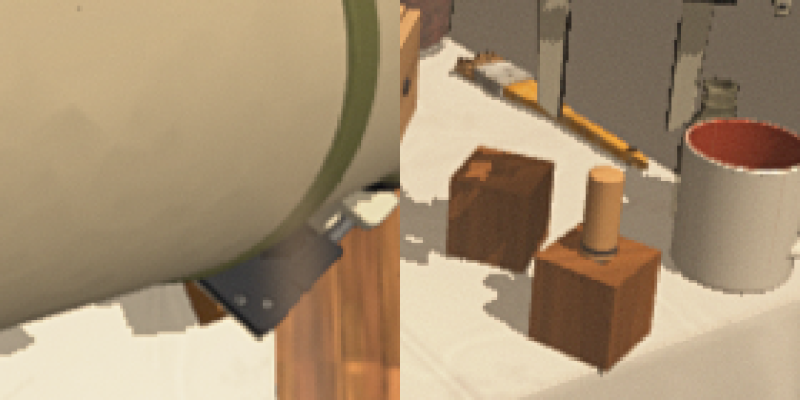

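The scene view shows the open fingers on either side of the handle (crop pixel 603,210), over the right-hand block and clear of the mug. Next I'll grip, lift and check how the rod hangs.

```bash
python3 - <<'E'
from h import *
bot.servo_line(at(H,.071),rate=.1)
bot.grip(.0,40);print("w",bot.get_grip_width(),bot.get_position(),bot.get_wrist_force().round(1))
bot.servo_line(at(H,.20),rate=.15)
print(bot.get_wrist_force().round(1))
bot.servo_line(at(S,.20),rate=.2)
c=bot.get_image("scene");t=bot.get_image("top")
a=c["img"][110:290,230:410];b=t["img"][120:300,140:320]
cv2.imwrite("pics/g2.png",cv2.resize(np.hstack([a,b]),(800,400),interpolation=3))
p=bot.get_position();print(bot.get_time_s(),p)
k=lambda q,i:((proj(c,q)-[230,110])*400/180).round(1)
print("tip expected",k(p-[0,0,.0675],0),"slot",k(at(S,.095),0),"handle ctr",k(p+[0,0,.018],0))
E
```

```text
w 0.021748759836861805 [ 0.57007257 -0.30151889  0.07107346] [0.4 0.1 2. ]
[-0.9  0.  -0.1]
11.3667 [0.56324435 0.03229723 0.20010082]
tip expected [164.5 206.5] slot [163.6 241.4] handle ctr [165.4 122.4]
```

View pics/g2.png

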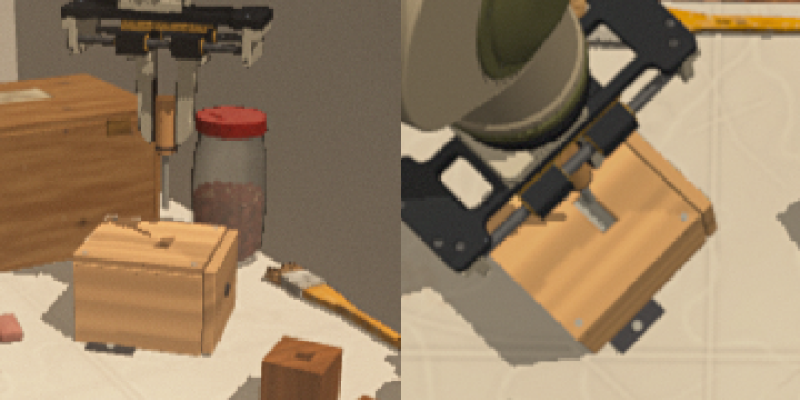

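The rod hangs straight: its tip is at crop (165,208), where I expected it, and the slot is at (164,242), right below. Pressing now.

```bash
python3 - <<'E'
from h import *
bot.servo_line(at(S,.160),rate=.1);print(bot.get_wrist_force().round(1))
for z in(.150,.142,.136,.133):
    bot.servo_line(at(S,z),rate=.05);f=bot.get_wrist_force();print(z,bot.get_position().round(4),f.round(1))
    if f[2]>20 or np.hypot(*f[:2])>15: break
bot.pause(.3)
c=bot.get_image("scene");t=bot.get_image("top")
a=c["img"][130:310,230:410];b=t["img"][120:300,140:320]
cv2.imwrite("pics/g3.png",cv2.resize(np.hstack([a,b]),(800,400),interpolation=3))
print(bot.get_time_s())
E
```

```text
[-0.5  0.7 -0.1]
0.15 [0.5631 0.0334 0.1499] [-0.6 -0.4 -0.3]
0.142 [0.5631 0.0333 0.1418] [-0.1 -0.9 -1.2]
0.136 [0.5637 0.0331 0.1363] [ 1.2 -0.3  5.8]
0.133 [0.5637 0.0331 0.1335] [ 0.3 -1.1  5.8]
13.4917
```

View pics/g3.png

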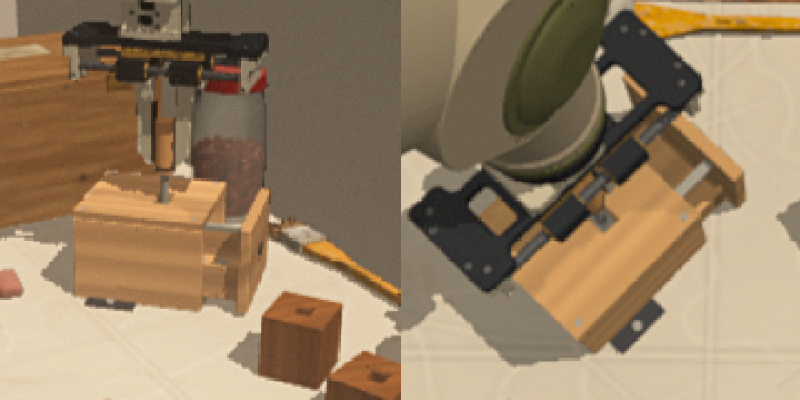

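It has sprung: the front panel now stands off at crop (255,250), and the thin arm shows on the +y side, clear of the middle. Next I'll draw the drawer out with the rod.

```bash
python3 - <<'E'
from h import *
bot.servo_line(at(S,.185),rate=.15)
G=lambda d,z:at(S-X*d,z)
bot.servo_line(G(.070,.185),rate=.2)
bot.servo_line(G(.070,.130),rate=.12);print(bot.get_wrist_force().round(1))
bot.servo_line(G(.154,.130),rate=.08)
for d in(.157,.159,.161,.163,.165):
    bot.servo_line(G(d,.130),rate=.03);f=bot.get_wrist_force();print(d,((bot.get_position()[:2]-S)@-X).round(4),f.round(1),(f[:2]@X).round(1))
    if f[:2]@X>9: break
bot.pause(.3)
bot.servo_line(G(d-.018,.130),rate=.1)
bot.servo_line(G(d-.018,.20),rate=.2)
c=bot.get_image("scene");t=bot.get_image("top")
a=c["img"][130:310,230:410];b=t["img"][100:280,160:340]
cv2.imwrite("pics/g4.png",cv2.resize(np.hstack([a,b]),(800,400),interpolation=3))
print(bot.get_time_s(),bot.get_grip_width())
E
```

```text
[0.2 0.3 0.6]
0.157 0.157 [-0.2 -0.2 -0.5] 0.0
0.159 0.1587 [-0.9  1.1  0. ] 1.4
0.161 0.1592 [-5.1  4.7  4.5] 7.0
0.163 0.1596 [-8.4  7.5  6.2] 11.3
18.5333 0.021439171231051008
```

View pics/g4.png

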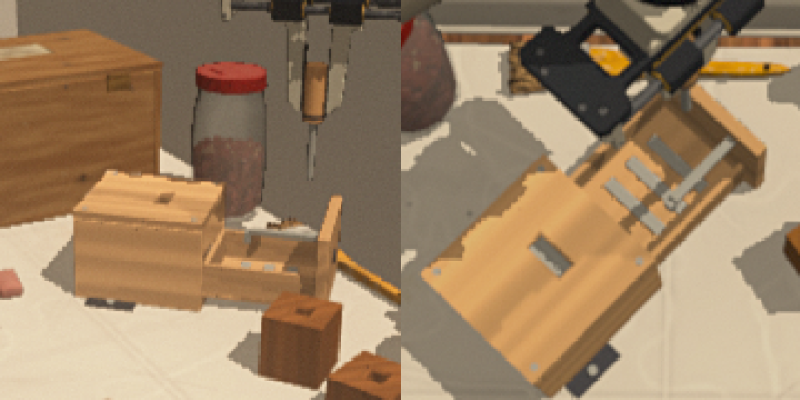

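The drawer is at its stop: the force rose at 0.159 m, which is a drawer travel of about 0.110 m. The panel is seen far out at crop (330,235). The rod may have tilted a little, so I'll check it above the block.

```bash
python3 - <<'E'
from h import *
bot.servo_line(at(H,.20),rate=.2)
bot.servo_line(at(H,.140),rate=.15)
c=bot.get_image("scene");p=bot.get_position()
cv2.imwrite("pics/g5.png",cv2.resize(c["img"][230:340,350:460],(600,600),interpolation=3))
k=lambda q:((proj(c,q)-[350,230])*600/110).round(1)
print("tip exp",k(p-[0,0,.0695]),"handle low",k(p-[0,0,.0115]),"handle top",k(p+[0,0,.0435]),"hole",k(at(H,.06)),"dpx per 5mm along X:",k(p+np.r_[X*.005,0])-k(p),"perp",k(p+np.r_[-X[1]*.005,X[0]*.005,0])-k(p))
print(bot.get_time_s(),p,bot.get_wrist_force().round(1))
E
```

```text
tip exp [272.  340.8] handle low [289.  177.2] handle top [306.1  13.1] hole [267.1 371.5] dpx per 5mm along X: [-16.4  -2. ] perp [-1.2  6.7]
20.5583 [ 0.57047543 -0.30175892  0.14078101] [-0.5 -0.1 -0.1]
```

View pics/g5.png

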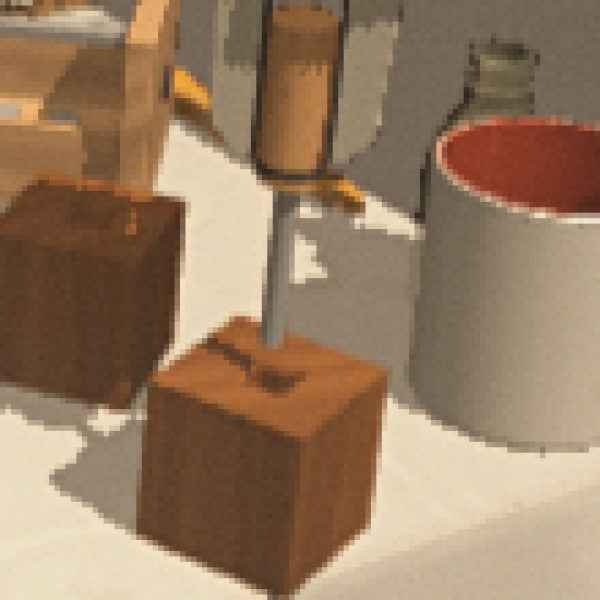

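The tip is at (272,345), as predicted, and the block's top centre is at about (271,377), directly below. The offset is about 1 mm, within the chamfer. Inserting with the force watched.

```bash
python3 - <<'E'
from h import *
P=H-X*.0007
for z in(.128,.118,.108,.095,.082,.075,.072,.0705):
    bot.servo_line(at(P,z),rate=.08);f=bot.get_wrist_force();print(z,bot.get_position().round(4),f.round(1))
    if np.abs(f).max()>12: print("stop");break
print(bot.get_time_s())
E
```

```text
0.128 [ 0.5704 -0.3018  0.1278] [-0.1 -0.3 -0.3]
0.118 [ 0.5702 -0.3018  0.1174] [ 0.5 -0.1  0.3]
0.108 [ 0.5702 -0.3017  0.1073] [-0.   0.3 -0.9]
0.095 [ 0.5702 -0.3018  0.0943] [ 0.2  0.6 -0.4]
0.082 [ 0.5702 -0.3018  0.0813] [ 0.8 -0.4 -0.6]
0.075 [ 0.5703 -0.3019  0.0746] [ 1.1  0.2 -0.9]
0.072 [ 0.5705 -0.3019  0.0719] [ 0.4 -0.4 -0.8]
0.0705 [ 0.5707 -0.3021  0.071 ] [-1.4 -0.5  4.7]
22.7917
```

```bash
python3 - <<'E'
from h import *
bot.grip(.055);bot.pause(.3)
p=bot.get_position();bot.servo_line(np.r_[p[:2],.25],rate=.2)
bot.pause(.3)
c=bot.get_image("scene");t=bot.get_image("top")
cv2.imwrite("pics/g6.png",cv2.resize(c["img"][180:370,220:460],(800,633))[:600])
k=lambda z:((proj(c,at(H,z))-[220,180])*800/240).round(1)
print(k(.115),k(.06),bot.get_wrist_force().round(1),bot.get_time_s())
E
```

```text
[606.3 300.1] [596.6 393.7] [-0.5  0.4  0.6] 25.2833
```

View pics/g6.png

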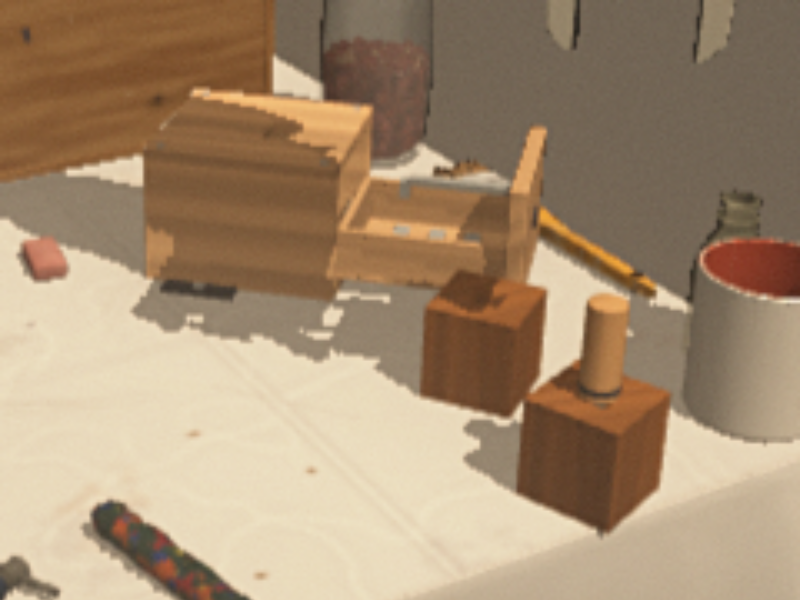

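The rod stands upright and seated, with the handle from (607,298) to (600,393), as predicted. The drawer is out, the oil stick and eraser are where they were, and the gripper is clear. Handing in.

```bash
python3 - <<'E'
from h import *
bot.job_done()
E
```

```text
the job is handed in; nothing more can be done
```

I handed the job in at about 25 s of the 54 s allowed; handing in gives no verdict, so what follows rests on my own readings.

- **Opening:** I took the rod from the right-hand block and pressed it through the slot, at about 6 N. The drawer sprang out. I then hooked the rod behind the front panel and drew the drawer out until it hit its stop. The force rose to about 11 N at an inferred travel of 0.110 m.
- **Rod:** I lowered it back into the same block and felt it seat at the same tool height at which I had gripped it (0.071 m). Then I let go and raised the gripper clear.
- **Last checks:** The last picture shows the rod upright with its handle within about a millimetre of where it should be. It also shows the drawer fully out and the oil stick and eraser undisturbed. The wrist force was near zero. No check failed or disagreed. Drawer travel was inferred from the tool position and the picture, because there is no direct reading of it.

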